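Close the draw latch of a standing utensil case

TASK

The utensil case standing on the counter is sprung ajar and its draw latch is undone. Swing the wire loop over the keeper hook on the other half, push it right down and draw it back under the hook's lip, then press the lever over until it lies fully flat, so that the latch holds the case shut by itself. Do not force the loop, lever or case, and leave the other things where they stand.

Things in the scene. Friction and masses are not known exactly. Their poses are not given: they have to be found in the camera images.
- case_base: Wooden board fixed on the counter under a grey case of two halves (together 210 mm along x, 160 along y, 75 tall). Origin on the counter below the lever's hinge; +x points to the keeper (yaw 1.05 to 1.6), z up; the latch lies in plane y = 0. The case's screw feet vary and are NOT measured: its top is 86 to 100 mm above the counter (93 on average), on rubber that gives 1 mm per 10 N.
- under_hinge (a point): Point on the counter below the lever's hinge pin (along y, 14 mm over the case's top). Find heights by touch. Along x in mm: case -83 to 127, seam 22. Laid on the keeper block (loop's slope about -0.33) the bar is still outside the lip and the turning lever would lift it off: first push the tab's end toward -x (7 to 12 N, drags the lever up) until the bar is well under the lip.
- under_keeper (a point): Point on the counter below the bar's seat (58 mm in +x from the hinge). Heights over the case's top, x from here: keeper block 24 mm wide, 5.5 tall, x -18 to 28; on it a hook 14 mm wide: post x -7.5 to -2.5, lip overhanging to x = +3, underside at 12.5, top at 15.5. The bar goes on the +x side of the post, under the lip, on the block. While ajar the keeper is 5 mm farther out in +x, 2.4 mm lower.
- lever (a joint): Steel strip 22 mm wide, 5 thick, 67 long from its hinge. Slope above +x = 0.785 + value (rad): 0 leans to the keeper, 0.785 upright, 2.356 flat toward -x on its stop (upper face 16.5 mm over the case's top). Starts 0 to 0.35. Stiff (0.06 N m): stays where left. Loop hooked, its end resists up to 10 N and it springs back if let go before centre (2.22); beyond, it stays but must be pressed home.
- loop (a joint): Stiff wire loop, 39 mm wide, stays where left; bar (5 mm) 74 mm from its pivot, which rides on the lever 16 mm from the hinge at the lever's slope + 0.035. Value = lever's slope - loop's slope (rad); starts -1.2 to -0.8 (thrown back), grows toward the keeper, about 3.2 latched. Beyond the bar a finger tab 26 mm wide, 37 long, 4 thick, bent up 0.5 rad, with a rounded end.
- far_half (a joint): Keeper half of the case, hinged at its foot along the spine; value = how far it is open (rad): about 0.066 while sprung ajar (5 mm gap at the top), 0.01 to 0.02 when the latch holds it shut. Its gasket pushes it open with 20 to 40 N at the latch. Case, loop and lever each bear 25 N from the robot, no more.
- pinch_bowl: Bystander: small pale pinch bowl, 71 x 68 x 30 mm, loose, beside the lever half; origin under its centre.
- jar_tiny: Bystander: small glass jar of pebbles, 72 x 63 x 85 mm, loose, just behind the case; origin under its centre.
- tin_small: Bystander: small round dark tin, 66 x 66 x 45 mm, loose, on the right of the counter; origin under its centre.

How it is judged:
On the way, in this order (a step that is already met when the one before it is completed fails the run):
1. the loop is swung over to the keeper side (value of joint loop above 0.9 rad), for 0.1 s.
2. the lever draws the far half in by the hooked loop, the robot not pushing on the far half (value of joint far_half below 0.048 rad and value of joint lever above 1.2 rad and contact force between each of the arm, the fingers and far_half below 1 N), for 0.1 s.
At the end, for the whole second after the job is handed in: The lever lies flat (within 0.056 rad of its stop, 3.5 mm at its end), and the loop, hooked and lying to the keeper side, holds the far half of the case drawn in (gap at the top under about 3 mm), with nothing else pressing on it (value of joint lever above 2.3 rad and value of joint loop above 2.9 rad and value of joint far_half below 0.04 rad); the robot touches nothing.
It fails at once if the robot forces the wire loop (over 25 N) (contact force between any of the arm, the fingers and loop above 25 N).
It fails at once if the robot forces the lever (over 25 N) (contact force between any of the arm, the fingers and lever above 25 N).
It fails at once if the robot presses on the case itself with over 25 N (contact force between any of the arm, the fingers and shell above 25 N or contact force between any of the arm, the fingers and far_half above 25 N).
It fails at once if the bystanders are disturbed (moved over 20 mm) (distance of any of pinch_bowl, jar_tiny, tin_small from where it was at the start of the episode above 0.02 m).
It also fails if it takes over 51 s, if anything falls off the work surface, if the arm or the gripper's body presses on something with over 40 N, if the wrist force passes 120 N, or if a joint passes its speed limit or range.

ROBOT

A 7-joint arm with a two-finger parallel gripper is mounted at the origin on a cart in front of the work surface, level with it; the furniture and walls round the work are solid. World frame = base frame: x ahead of the robot, y to its left, z up, the work surface at z = 0. Lengths are in m, angles in rad, forces in N, time in s.
With the tool pointing down it reaches from about 0.425 to 0.875 m from the base axis. Payload 8.4 kg.
Tool frame: the origin (TCP) lies on the front face of the gripper's body, between the roots of the fingers; the fingertips stand 70 mm ahead of it and the grasp point (between the pads) lies 51 mm ahead of it; z points along the fingers, y is the line along which they close (so a half turn about z gives the same grasp; the last joint's range is limited). The gripper opens to 87 mm and grips with 3 to 60 N. Pads are 19 mm wide; open, the fingers measure 117 mm over their backs; the gripper's body (75 mm by 190 mm) begins 51 mm behind the grasp point.
Start: joints at [1.195, 0.333, 0.04, 1.465, -0.013, 1.343, -0.059], TCP at [0.178, -0.625, 0.292] pointing down, gripper open.
Joint ranges: [-2.58, 2.58], [-0.38, 2.09], [-1.3, 1.39], [0.25, 2.4], [-1.5, 4.64], [0.08, 2.09], [-2.65, 2.65]. Speed limits (rad/s): [2.22, 2.22, 2.79, 2.79, 3.14, 3.14, 3.14].

INTERFACE

Orientations are given as a rotation vector (axis times angle).
In Python, from workcell import state, capture, camera_info, close_job gives the robot as it stands.
- The arm moves only by the tool step_arm, never from a script. Its argument "series" is a list of rows, each a list of 6 numbers: the shift along the tool's x, y, z in cm, then the turn, a rotation vector about the tool's x, y, z in units of 5 degrees (1.0 is 5 degrees). In form: [[x, y, z, ax, ay, az], ...]. A call has 1 to 8 rows; each row shifts and turns the commanded pose from where the row before left it, along the tool's axes as they then stand; what a row does not reach is not made up. A row lasts 1/12 s, in which the tool goes at most 41.7 mm and 7.16 degrees, less where a joint would pass 70% of its speed; a pose out of reach is approached as far as the arm can. A call is refused whole if a number of a shift passes 4.17 or a number of a turn 1, either way. A call with a gripper value outside its range is refused whole. "hand" is the opening in per cent of the stroke, from 0 (shut) to 100 (fully open), set as the call begins (left out, the last holds). The fingers move at their own pace and stop on an object; "grip_force" is the grip in N (left out, the last holds). Time passes only in rows, so rows that do not move let the fingers close. It gives the time, the measured TCP pose, the force, the opening and the grip force at its end, in the units of the state.
- state(): the state, without advancing time (a new reading comes with each control period).
- capture(name): name is "scene" or "side" or "wrist"; returns the picture (400x640x3 uint8, blue, green, red); there is no depth.
- camera_info(name): a dict with "fx", "fy", "cx", "cy" (pixels), "extrinsics" (4x4, takes a point from world to camera coordinates); the wrist camera has in their place "hand_eye" (4x4, takes a point from camera to tool coordinates, whose origin is the TCP and whose axes are the flange's). Camera axes: x right, y up, looking along -z (the intrinsics and any distortion apply to the point x, -y, -z); pixel columns grow to the right and rows downward; lengths in m; the calibration is good to about 2 mm. A picture is of the moment at which its call begins: read the wrist's pose just before it. camera_info takes no time and is no camera call.
- close_job(): hands the job in; it is judged then, once.
The state is a dict: "t": time; "q": joint angles; "qvel": joint speeds; "joint_torque": joint torques, N m; "tcp_pos": TCP position; "eef_rot": TCP orientation; "contact_force": force on the tool from outside, world axes, zero at the start; "torque": the same for the moment, N m; "grip_width": finger opening in m; "grasp_force": force on a finger pad.
Only numpy, scipy, OpenCV 4.12 (cv2) and the standard library are available. Lean on these libraries where they do the work, as an engineer would, in place of code of your own. Each camera call takes 0.05 s, during which the arm holds its last target. There are 200 camera calls.

## Working session

There is one attempt and no reset: what is moved stays moved. The work goes in short steps, Python scripts to look and compute and a tool call to move; the robot and the scene stay as the last step left them, time stands still between calls to the robot, and variables do not carry over. Pictures are saved under pics/ and viewed, at most 10 in all, crops included, and the job is handed in when it is done.

Besides the shell and the picture viewer there is one more tool, called after ">>>" in YAML: its name, and indented under it one key for each argument. step_arm: Moves the arm, as the interface text tells. Its arguments: {"type":"object","properties":{"series":{"type":"array","items":{"type":"array","items":{"type":"number"}}},"hand":{"type":"number"},"grip_force":{"type":"number"}},"required":["series"]}

```bash
mkdir -p pics; ls; python3 - <<'E'
from workcell import *
import cv2
s=state();print({k:(v if not hasattr(v,'tolist') else v.tolist()) for k,v in s.items()})
for n in ("scene","side"):
    print(n,camera_info(n)); cv2.imwrite(f"pics/{n}0.png",capture(n))
print(camera_info("wrist"))
E
```

```text
pics
{'t': 0.0, 'q': [1.1948194626388955, 0.3338973776331721, 0.03989340666233422, 1.4662958040961827, -0.013418676825170804, 1.3432882332324574, -0.05849706991670076], 'qvel': [-0.0021238266186149597, -0.00040529614149859944, 8.835251024156895e-05, -0.0005260732274130242, 0.00026923728501835687, 0.0005097892657493084, 0.0011203229863745278], 'joint_torque': [-0.0002019794465013547, -65.63492774963379, 1.3351994007825851, -40.38054585456848, -0.05985036492347717, 0.044921308290213346, 0.00014072083104110789], 'tcp_pos': [0.1774892682725259, -0.624918681015774, 0.2913561838100498], 'eef_rot': [-3.1099904971525154, -0.4330961759068846, 0.0005030553084495041], 'contact_force': [0.44607625498812625, 0.14697416991005757, -0.40215259293566696], 'torque': [0.03361796776622146, -0.017377954822376564, 0.024812258107593115], 'grasp_force': 0.0, 'grip_width': 0.0868203377064137}
scene {'fx': 470.9447729815008, 'fy': 470.9447729815008, 'cx': 318.9518073293279, 'cy': 194.06947034555316, 'extrinsics': array([[ 0.70909081, -0.70506243,  0.0087862 , -0.54588262],
       [ 0.29372449,  0.30668488,  0
[... 275 characters left out ...]
ray([[ 0.82748965, -0.56147882,  0.00155301, -0.59130326],
       [ 0.24849015,  0.3686944 ,  0.89572154, -0.0847983 ],
       [-0.50350126, -0.7408144 ,  0.44461276, -1.06012305],
       [ 0.        ,  0.        ,  0.        ,  1.        ]])}
{'fx': 289.7094308597735, 'fy': 289.7094308597735, 'cx': 319.02184753479423, 'cy': 202.31321770273996, 'hand_eye': array([[-2.72610497e-04,  9.60314403e-01,  2.78919653e-01,
         7.75160465e-02],
       [ 9.99999951e-01,  3.04035523e-04, -6.94078288e-05,
        -1.35204351e-03],
       [-1.51454820e-04,  2.78919621e-01, -9.60314439e-01,
        -9.31899962e-02],
       [ 0.00000000e+00,  0.00000000e+00,  0.00000000e+00,
         1.00000000e+00]])}
```

View pics/scene0.png

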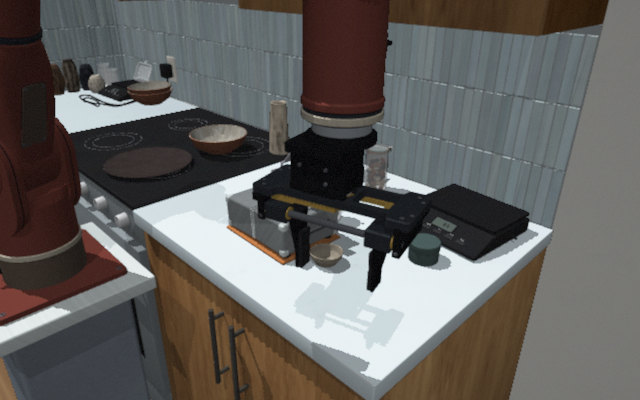

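View pics/side0.png

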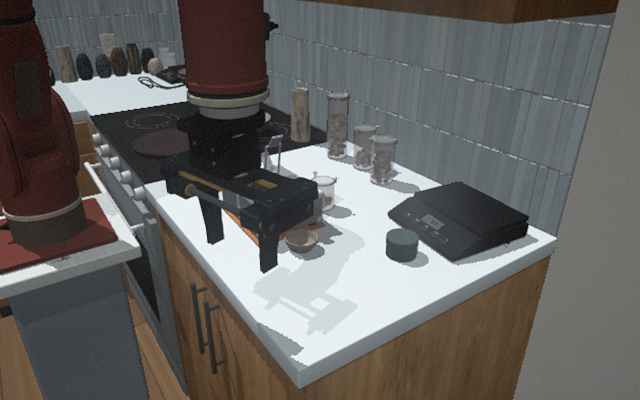

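The gripper hides most of the case, which sits at about (285,225) in the scene view. The bowl is at (325,255), the tin at (425,250) and the jar is behind the case. I'll use the wrist view next.

```bash
cat > h.py <<'E'
from workcell import *
import numpy as np, cv2
from scipy.spatial.transform import Rotation as R
def cam(n):
    i=camera_info(n)
    if n=="wrist":
        s=state();T=np.eye(4);T[:3,:3]=R.from_rotvec(s["eef_rot"]).as_matrix();T[:3,3]=s["tcp_pos"]
        W=T@i["hand_eye"]
    else: W=np.linalg.inv(i["extrinsics"])
    return i,W
def ray(c,u,v):
    i,W=c
    d=W[:3,:3]@np.array([(u-i["cx"])/i["fx"],-(v-i["cy"])/i["fy"],-1.]);return W[:3,3],d/np.linalg.norm(d)
def onz(c,u,v,z):
    o,d=ray(c,u,v);return o+d*(z-o[2])/d[2]
def proj(c,p):
    i,W=c
    q=np.linalg.inv(W)@np.append(p,1);return i["cx"]+i["fx"]*q[0]/-q[2],i["cy"]-i["fy"]*q[1]/-q[2]
def tri(*rays):
    A=sum(np.eye(3)-np.outer(d,d) for o,d in rays);b=sum((np.eye(3)-np.outer(d,d))@o for o,d in rays)
    return np.linalg.solve(A,b)
E
python3 - <<'E'
from h import *
np.set_printoptions(precision=3,suppress=True)
c=cam("wrist");cv2.imwrite("pics/w0.png",capture("wrist"))
s=cam("scene")
for u,v,z in((228,230,0.01),(292,253,0.01),(338,240,0.01),(325,258,0),(425,258,0)):print(onz(s,u,v,z))
d=cam("side")
for u,v,z in((300,245,0),(402,255,0),(322,205,0)):print(onz(d,u,v,z))
print(R.from_rotvec(state()["eef_rot"]).as_matrix())
E
```

```text
[ 0.35  -0.122  0.01 ]
[ 0.391 -0.299  0.01 ]
[ 0.501 -0.331  0.01 ]
[ 0.439 -0.351  0.   ]
[ 0.593 -0.501  0.   ]
[ 0.437 -0.351  0.   ]
[ 0.593 -0.502  0.   ]
[ 0.583 -0.224  0.   ]
[[ 0.962  0.273 -0.   ]
 [ 0.273 -0.962  0.001]
 [-0.    -0.001 -1.   ]]
```

View pics/w0.png

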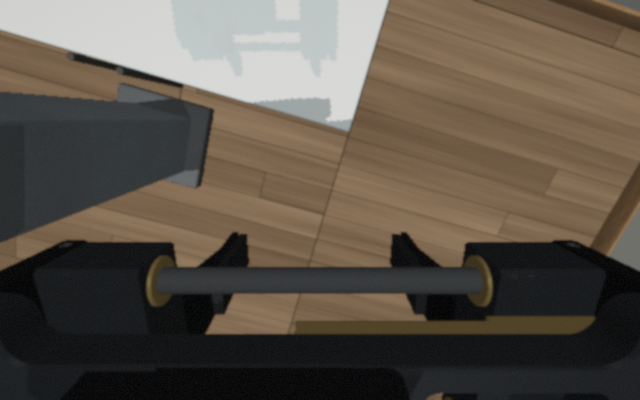

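The wrist sees no case from here. I'll raise the tool, turn it so its x lies near the case's x, and move over the case.

>>> step_arm:
  series:
    - [0, 0, -1.5, 0, 0, -1]
    - [0, 0, -1.5, 0, 0, -1]
    - [0, 0, -1.5, 0, 0, -1]
    - [0, 0, -1.5, 0, 0, -1]
    - [0, 0, -1.5, 0, 0, -1]
    - [0, 0, -1.5, 0, 0, -1]
    - [0, 0, -1.5, 0, 0, -1]
    - [0, 0, -1.5, 0, 0, -1]
  hand: 0

```text
t: 0.82
tcp_pos: [0.1775, -0.6251, 0.4126]
eef_rot: [-2.772, -1.477, -0.0]
contact_force: [-0.5, -0.5, -0.6]
grip_width: 0.0419
grasp_force: 0.0
```

>>> step_arm:
  series:
    - [4.1, 0.4, 0, 0, 0, 0]
    - [4.1, 0.4, 0, 0, 0, 0]
    - [4.1, 0.4, 0, 0, 0, 0]
    - [4.1, 0.4, 0, 0, 0, 0]
    - [4.1, 0.4, 0, 0, 0, 0]
    - [4.1, 0.4, 0, 0, 0, 0]
    - [4.1, 0.4, 0, 0, 0, 0]
    - [4.1, 0.4, 0, 0, 0, 0]

```text
t: 1.48
tcp_pos: [0.389, -0.3699, 0.4122]
eef_rot: [2.776, 1.471, -0.0]
contact_force: [0.9, 0.1, -0.8]
grip_width: 0.0005
grasp_force: 0.0
```

>>> step_arm:
  series:
    - [4, 0.4, 0, 0, 0, 0]
    - [1, 0, 0, 0, 0, 0]
    - [0, 0, 0, 0, 0, -1]
    - [0, 0, 0, 0, 0, -1]
    - [0, 0, 0, 0, 0, -1]
    - [0, 0, 0, 0, 0, 0]
    - [0, 0, 0, 0, 0, 0]

```text
t: 2.07
tcp_pos: [0.4194, -0.3327, 0.4121]
eef_rot: [-2.562, -1.817, 0.0]
contact_force: [-0.0, 1.2, -0.5]
grip_width: 0.0003
grasp_force: 0.0
```

```bash
python3 - <<'E'
from h import *
s=state();print(s["t"],s["tcp_pos"],s["eef_rot"],s["contact_force"])
W=capture("wrist");a=capture("scene");b=capture("side")
cv2.imwrite("pics/w1.png",W);cv2.imwrite("pics/s1.png",a)
cv2.imwrite("pics/d1.png",b)
E
```

```text
2.0667 [ 0.41941085 -0.33269748  0.41205876] [-2.56216136e+00 -1.81728402e+00  1.11768573e-04] [-0.01290644  1.24597477 -0.54652932]
```

View pics/w1.png

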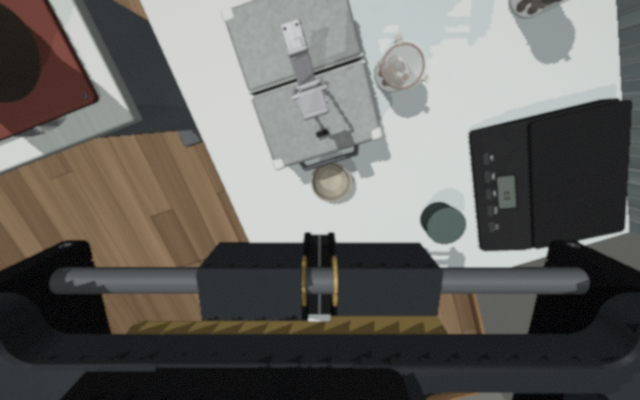

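The wrist shows the case centred near (305,85). The keeper is at (292,38), the seam runs through (255,92)–(355,62), and the lever and loop lie at about (305,75)–(330,160). I'll zoom in.

```bash
python3 - <<'E'
import cv2
a=cv2.imread("pics/w1.png")[0:185,215:395];cv2.imwrite("pics/w1c.png",cv2.resize(a,None,fx=3.2,fy=3.2,interpolation=cv2.INTER_CUBIC))
E
```

```text
(no output)
```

View pics/w1c.png

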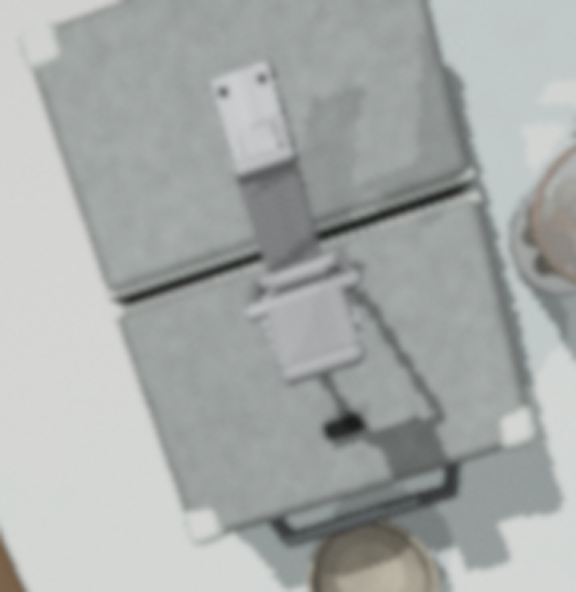

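```bash
python3 - <<'E'
from h import *
np.set_printoptions(precision=4,suppress=True)
c=cam("wrist")
P={}
for n,(u,v),z in [("seamL",(120,312),.093),("seamR",(480,200),.093),("backL",(196,540),.093),("backR",(534,432),.093),("kTL",(213,80),.096),("kTR",(268,64),.096),("kBR",(298,155),.096),("kBL",(238,175),.096)]:
    P[n]=onz(c,215+u/3.2,v/3.2,z);print(n,P[n][:2])
d=P["seamR"]-P["seamL"];print(np.linalg.norm(d),np.arctan2(d[1],d[0])+np.pi/2)
d=P["backR"]-P["backL"];print(np.linalg.norm(d),np.arctan2(d[1],d[0])+np.pi/2)
for a,b in(("backL","seamL"),("backR","seamR"),("kBR","kTR"),("kBL","kTL")):
    d=P[b]-P[a];print(np.linalg.norm(d),np.arctan2(d[1],d[0]))
s=cv2.imread("pics/s1.png");t=cv2.imread("pics/d1.png")
for n,(cc) in(("scene",cam("scene")),("side",cam("side"))):print(n,proj(cc,(P["seamL"]+P["seamR"])/2))
i=[]
for im,n in((s,"scene"),(t,"side")):
    u,v=map(int,proj(cam(n),(P["seamL"]+P["seamR"])/2));i.append(cv2.resize(im[v-75:v+50,u-65:u+65],None,fx=3,fy=3,interpolation=cv2.INTER_CUBIC));print(u-65,v-75)
cv2.imwrite("pics/sd1.png",np.hstack(i))
E
```

```text
seamL [ 0.3699 -0.2043]
seamR [ 0.5247 -0.2131]
backL [ 0.3644 -0.3044]
backR [ 0.5202 -0.309 ]
kTL [ 0.4381 -0.138 ]
kTR [ 0.4603 -0.1399]
kBR [ 0.4604 -0.1738]
kBL [ 0.4352 -0.1726]
0.15504585830223389 1.5141122618640368
0.15592915393938322 1.5415431956531433
0.10023820304879334 1.5159066951939717
0.09596655310178304 1.52457969430847
0.03386758076703953 1.5749954169456375
0.034776183413075944 1.4897716288538305
scene (np.float64(283.2258874738945), np.float64(196.85999993073554))
side (np.float64(270.0625754305531), np.float64(181.91688421208474))
218 121
205 106
```

View pics/sd1.png

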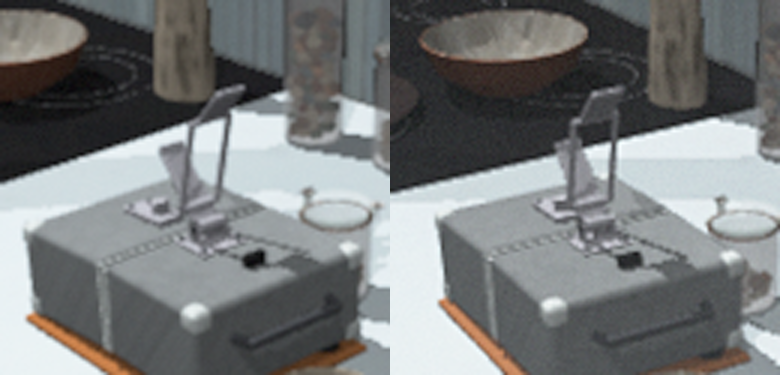

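```bash
python3 - <<'E'
from h import *
np.set_printoptions(precision=4,suppress=True)
S,D,W=cam("scene"),cam("side"),cam("wrist")
H=np.array([.4457,-.2305,0]);yw=1.52;ex=np.array([np.cos(yw),np.sin(yw),0]);ey=np.array([-ex[1],ex[0],0])
def loc(p): return np.array([(p-H)@ex,(p-H)@ey,p[2]])*1000
for n,s,d,w in[("barL",(190,125),(183,125),(255,312)),("barR",(228,117),(227,113),(352,280)),("tabL",(213,98),(206,92),(290,380)),("tabR",(245,90),(236,86),(360,355)),("lev",(173,144),(177,141.5),None)]:
    r=[ray(S,218+s[0]/3,121+s[1]/3),ray(D,205+d[0]/3,106+d[1]/3)]
    o=[tri(*r)]
    if w: o.append(tri(*r,ray(W,215+w[0]/3.2,w[1]/3.2)))
    print(n,[loc(p) for p in o])
    print([np.linalg.norm(np.cross(o[-1]-a,b))*1000 for a,b in r])
E
```

```text
barL [array([ 10.1041,  11.2   , 182.5362]), array([ -1.0601,  17.6152, 187.3777])]
[np.float64(1.6648918150087555), np.float64(1.1552903883204002)]
barR [array([ 12.3607, -25.7929, 181.4586]), array([ -1.3705, -16.3849, 187.6299])]
[np.float64(2.9901877733508626), np.float64(3.655380740858437)]
tabL [array([  2.2783,  -4.2313, 204.4961]), array([-24.2051,  11.8507, 215.5017])]
[np.float64(4.79324002681828), np.float64(4.240194265448331)]
tabR [array([-14.0945, -20.3084, 211.1417]), array([-24.9473, -12.176 , 215.8665])]
[np.float64(2.8780297727749757), np.float64(3.8141713699303863)]
lev [array([ 45.9757,   0.2531, 154.7547])]
[np.float64(1.0375468368576948), np.float64(1.0375468368577143)]
```

The views agree. In the case frame the lever end is at x 46 mm, slope about 0.81. The bar is at about (-1,188) and the tab end at about (-24,216), so the loop's slope is about 1.74. Case yaw is about 1.52 and the hinge is at about (0.4457,-0.2305). Now I'll bring the shut fingers in behind the tab.

>>> step_arm:
  series:
    - [0, 0, 0, 0, 0, -1]
    - [0, 0, 0, 0, 0, -1]
    - [0, 0, 0, 0, 0, -1]
    - [0, 0, 0, 0, 0, -0.3]
    - [4.0, 2.1, 0, 0, 0, 0]
    - [0.4, 0, 3.5, 0, 0, 0]
    - [0, 0, 3.5, 0, 0, 0]
    - [0, 0, 3.5, 0, 0, 0]

```text
t: 2.88
tcp_pos: [0.4412, -0.292, 0.3065]
eef_rot: [2.271, 2.168, 0.0]
contact_force: [-0.2, -0.4, -0.6]
grip_width: 0.0004
grasp_force: 0.0
```

>>> step_arm:
  series:
    - [0, 0, 3.2, 0, 0, 0]
    - [0, 0, 0, 0, 0, 0]
    - [0, 0, 0, 0, 0, 0]

```text
t: 3.13
tcp_pos: [0.4402, -0.2924, 0.2748]
eef_rot: [-2.271, -2.166, 0.001]
contact_force: [-0.9, -0.4, 1.0]
grip_width: 0.0005
grasp_force: 0.0
```

```bash
cat >> h.py <<'E'
H=np.array([.4457,-.2305,0]);yw=1.52;ex=np.array([np.cos(yw),np.sin(yw),0]);ey=np.array([-ex[1],ex[0],0])
def loc(p): return np.array([(p-H)@ex,(p-H)@ey,p[2]])*1000
def rep():
    s=state();M=R.from_rotvec(s["eef_rot"]).as_matrix();t=s["tcp_pos"]+M[:,2]*.07;f=s["contact_force"]
    print("t",s["t"],"tip",loc(t).round(1),"F",np.round([f@ex,f@ey,f[2]],1),"yaw",np.arctan2(M[1,0],M[0,0]).round(3),"zax",M[:,2].round(3))
E
python3 -c "
from h import *;rep()"
```

```text
t 3.1333 tip [-62.    2.5 204.8] F [-0.4  0.8  1. ] yaw 1.524 zax [-0.002  0.002 -1.   ]
```

>>> step_arm:
  series:
    - [1.5, 0.25, 0, 0, 0, 0]
    - [1.0, 0, 0, 0, 0, 0]
    - [1.0, 0, 0, 0, 0, 0]
    - [1.0, 0, 0, 0, 0, 0]
    - [1.0, 0, 0, 0, 0, 0]
    - [1.0, 0, 0, 0, 0, 0]
    - [1.0, 0, 0, 0, 0, 0]

```text
t: 3.72
tcp_pos: [0.4468, -0.2168, 0.2756]
eef_rot: [2.272, 2.169, 0.0]
contact_force: [0.1, -0.5, -0.7]
grip_width: 0.0005
grasp_force: 0.1
```

>>> step_arm:
  series:
    - [1.0, 0, 0, 0, 0, 0]
    - [1.0, 0, 0, 0, 0, 0]
    - [0.3, 0, 0, 0, 0, 0]
    - [0, 0, 0, 0, 0, 0]

```text
t: 4.05
tcp_pos: [0.448, -0.1938, 0.2753]
eef_rot: [2.27, 2.171, 0.0]
contact_force: [0.9, -0.7, -0.3]
grip_width: 0.0005
grasp_force: 0.0
```

```bash
python3 -c "
from h import *;rep()
a=capture('scene');b=capture('side')
cv2.imwrite('pics/sd2.png',np.hstack([cv2.resize(i[v:v+125,u:u+130],None,fx=3,fy=3,interpolation=cv2.INTER_CUBIC) for i,u,v in((a,218,110),(b,205,95))]))"
```

```text
t 4.05 tip [ 36.8  -0.4 205.3] F [-0.7 -1.  -0.3] yaw 1.526 zax [ 0.  0. -1.]
```

View pics/sd2.png

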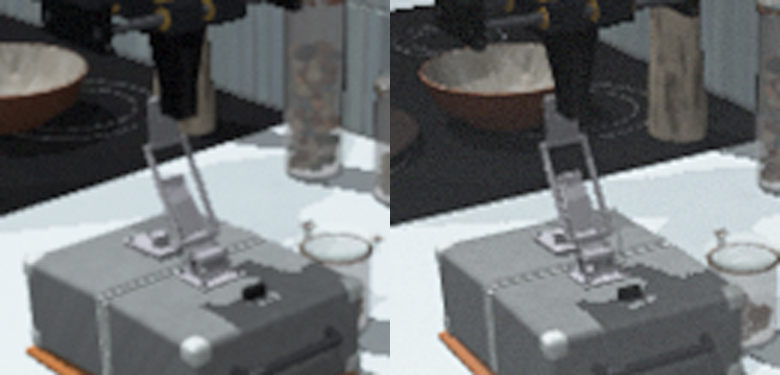

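The tab has swung upright and stays on the finger at about (165,110) in the left crop. The lever has not moved. I'll continue along the arc.

>>> step_arm:
  series:
    - [1.0, 0, 0.8, 0, 0, 0]
    - [0.9, 0, 0.8, 0, 0, 0]
    - [0.9, 0, 0.9, 0, 0, 0]
    - [0.9, 0, 1.0, 0, 0, 0]
    - [0.7, 0, 1.2, 0, 0, 0]
    - [0.6, 0, 1.2, 0, 0, 0]
    - [0.3, 0, 1.0, 0, 0, 0]
    - [0.1, 0, 0.8, 0, 0, 0]

```text
t: 4.82
tcp_pos: [0.4499, -0.1397, 0.1967]
eef_rot: [-2.27, -2.17, 0.001]
contact_force: [-0.1, -0.1, 0.0]
grip_width: 0.0004
grasp_force: 0.0
```

>>> step_arm:
  series:
    - [0, 0, 0.5, 0, 0, 0]
    - [0, 0, 0.4, 0, 0, 0]
    - [0, 0, 0, 0, 0, 0]

```text
t: 5.07
tcp_pos: [0.45, -0.1411, 0.1885]
eef_rot: [-2.272, -2.168, 0.001]
contact_force: [-0.4, 1.2, -0.1]
grip_width: 0.0008
grasp_force: 0.0
```

```bash
python3 -c "
from h import *;rep()"
```

```text
t 5.0667 tip [ 89.5   0.3 118.5] F [ 1.1  0.4 -0.1] yaw 1.524 zax [-0.001  0.    -1.   ]
```

Now I'll lower slowly until it touches.

>>> step_arm:
  series:
    - [0, 0, 0.3, 0, 0, 0]
    - [0, 0, 0.3, 0, 0, 0]
    - [0, 0, 0.2, 0, 0, 0]
    - [0, 0, 0, 0, 0, 0]

```text
t: 5.4
tcp_pos: [0.4502, -0.141, 0.181]
eef_rot: [-2.272, -2.169, 0.0]
contact_force: [-0.1, 0.3, 0.1]
grip_width: 0.0008
grasp_force: 0.0
```

>>> step_arm:
  series:
    - [0, 0, 0.2, 0, 0, 0]
    - [0, 0, 0, 0, 0, 0]

```text
t: 5.57
tcp_pos: [0.4502, -0.1409, 0.1791]
eef_rot: [-2.272, -2.169, 0.0]
contact_force: [0.9, -0.7, -1.0]
grip_width: 0.0005
grasp_force: 0.0
```

>>> step_arm:
  series:
    - [0, 0, 0.2, 0, 0, 0]
    - [0, 0, 0, 0, 0, 0]

```text
t: 5.73
tcp_pos: [0.4502, -0.1409, 0.177]
eef_rot: [-2.272, -2.17, 0.0]
contact_force: [1.3, 0.2, 0.2]
grip_width: 0.0003
grasp_force: 0.0
```

>>> step_arm:
  series:
    - [0, 0, 0.2, 0, 0, 0]
    - [0, 0, 0, 0, 0, 0]

```text
t: 5.9
tcp_pos: [0.4502, -0.1409, 0.175]
eef_rot: [-2.272, -2.17, 0.0]
contact_force: [-0.1, -0.0, -1.0]
grip_width: 0.0004
grasp_force: 0.0
```

>>> step_arm:
  series:
    - [0, 0, 0.2, 0, 0, 0]
    - [0, 0, 0, 0, 0, 0]

```text
t: 6.07
tcp_pos: [0.4501, -0.1409, 0.1729]
eef_rot: [-2.272, -2.169, 0.0]
contact_force: [0.0, -0.2, -1.1]
grip_width: 0.0004
grasp_force: 0.0
```

>>> step_arm:
  series:
    - [0, 0, 0.15, 0, 0, 0]
    - [0, 0, 0, 0, 0, 0]

```text
t: 6.23
tcp_pos: [0.4502, -0.1409, 0.1715]
eef_rot: [-2.272, -2.169, 0.0]
contact_force: [-0.7, 0.5, 0.2]
grip_width: 0.0005
grasp_force: 0.0
```

>>> step_arm:
  series:
    - [0, 0, 0.15, 0, 0, 0]
    - [0, 0, 0, 0, 0, 0]

```text
t: 6.4
tcp_pos: [0.4502, -0.1409, 0.17]
eef_rot: [-2.272, -2.169, 0.0]
contact_force: [-0.3, -0.6, 0.1]
grip_width: 0.0007
grasp_force: 0.0
```

>>> step_arm:
  series:
    - [0, 0, 0.15, 0, 0, 0]
    - [0, 0, 0, 0, 0, 0]

```text
t: 6.57
tcp_pos: [0.4504, -0.1409, 0.1689]
eef_rot: [2.272, 2.17, 0.0]
contact_force: [-1.6, -0.2, 4.1]
grip_width: 0.0004
grasp_force: 2.1
```

The bar landed at tip height 99 mm, so the case top is near 87.5 mm. I'll lift, go round beyond the tab's end, and lower.

>>> step_arm:
  series:
    - [0, 0, -1.5, 0, 0, 0]
    - [0, 0, -1.8, 0, 0, 0]
    - [2.4, 0, 0, 0, 0, 0]
    - [2.4, 0, 0, 0, 0, 0]
    - [0, 0, 1.5, 0, 0, 0]
    - [0, 0, 1.5, 0, 0, 0]
    - [0, 0, 0.4, 0, 0, 0]
    - [0, 0, 0, 0, 0, 0]

```text
t: 7.23
tcp_pos: [0.4517, -0.0929, 0.1668]
eef_rot: [-2.27, -2.168, 0.002]
contact_force: [-0.2, -0.6, 0.1]
grip_width: 0.0004
grasp_force: 0.0
```

```bash
python3 -c "
from h import *;rep()
a=capture('scene');b=capture('side')
cv2.imwrite('pics/sd3.png',np.hstack([cv2.resize(i[v:v+110,u:u+110],None,fx=3.5,fy=3.5,interpolation=cv2.INTER_CUBIC) for i,u,v in((a,218,130),(b,205,115))]))"
```

```text
t 7.2333 tip [137.8   1.1  96.8] F [-0.6  0.2  0.1] yaw 1.525 zax [-0.002  0.001 -1.   ]
```

View pics/sd3.png

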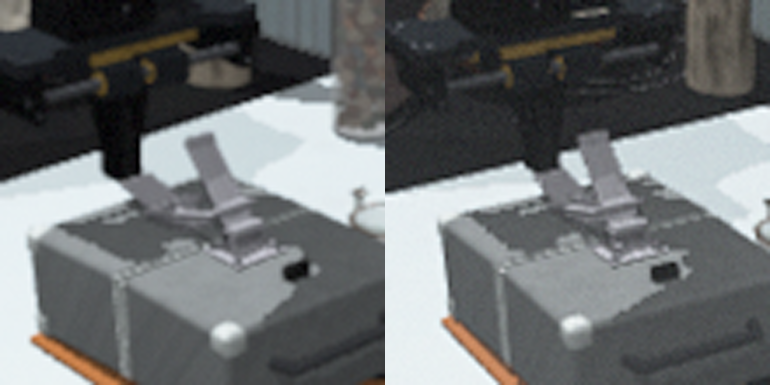

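The loop lies toward the keeper and the finger stands beyond its tab (about (120,170) in the left crop). I'll lower a little and push toward -x, watching the force.

>>> step_arm:
  series:
    - [0, 0.1, 0.3, 0, 0, 0]
    - [-0.3, 0, 0, 0, 0, 0]
    - [-0.3, 0, 0, 0, 0, 0]
    - [-0.2, 0, 0, 0, 0, 0]
    - [0, 0, 0, 0, 0, 0]

```text
t: 7.75
tcp_pos: [0.4534, -0.1004, 0.165]
eef_rot: [-2.271, -2.169, -0.002]
contact_force: [0.4, 4.6, 0.7]
grip_width: 0.0003
grasp_force: 2.2
```

>>> step_arm:
  series:
    - [-0.2, 0, 0, 0, 0, 0]
    - [-0.2, 0, 0, 0, 0, 0]
    - [0, 0, 0, 0, 0, 0]

```text
t: 8.0
tcp_pos: [0.4531, -0.1037, 0.1648]
eef_rot: [-2.27, -2.17, -0.003]
contact_force: [0.5, 5.9, -1.0]
grip_width: 0.0005
grasp_force: 3.2
```

>>> step_arm:
  series:
    - [-0.2, 0, 0, 0, 0, 0]
    - [-0.2, 0, 0, 0, 0, 0]
    - [0, 0, 0, 0, 0, 0]

```text
t: 8.25
tcp_pos: [0.453, -0.108, 0.1648]
eef_rot: [-2.27, -2.17, -0.002]
contact_force: [1.1, 4.7, -0.8]
grip_width: 0.0002
grasp_force: 2.8
```

>>> step_arm:
  series:
    - [-0.2, 0, 0, 0, 0, 0]
    - [-0.2, 0, 0, 0, 0, 0]
    - [0, 0, 0, 0, 0, 0]

```text
t: 8.5
tcp_pos: [0.4528, -0.1121, 0.1648]
eef_rot: [-2.271, -2.17, -0.002]
contact_force: [1.5, 5.4, -1.6]
grip_width: 0.0005
grasp_force: 2.5
```

>>> step_arm:
  series:
    - [-0.2, 0, 0, 0, 0, 0]
    - [-0.15, 0, 0, 0, 0, 0]
    - [0, 0, 0, 0, 0, 0]

```text
t: 8.75
tcp_pos: [0.4527, -0.1153, 0.1649]
eef_rot: [-2.27, -2.17, -0.003]
contact_force: [0.6, 6.9, 0.3]
grip_width: 0.0002
grasp_force: 3.2
```

>>> step_arm:
  series:
    - [-0.2, 0, 0, 0, 0, 0]
    - [0, 0, 0, 0, 0, 0]

```text
t: 8.92
tcp_pos: [0.4527, -0.1169, 0.165]
eef_rot: [-2.27, -2.17, -0.003]
contact_force: [-0.2, 8.8, 1.8]
grip_width: 0.0005
grasp_force: 4.1
```

>>> step_arm:
  series:
    - [-0.15, 0, 0, 0, 0, 0]
    - [0, 0, 0, 0, 0, 0]

```text
t: 9.08
tcp_pos: [0.4528, -0.118, 0.1651]
eef_rot: [-2.269, -2.17, -0.004]
contact_force: [0.2, 9.8, 2.0]
grip_width: 0.0005
grasp_force: 5.0
```

>>> step_arm:
  series:
    - [-0.1, 0, 0, 0, 0, 0]
    - [0, 0, 0, 0, 0, 0]

```text
t: 9.25
tcp_pos: [0.4528, -0.1187, 0.1652]
eef_rot: [-2.269, -2.17, -0.004]
contact_force: [-0.5, 10.9, 4.5]
grip_width: 0.0006
grasp_force: 5.6
```

>>> step_arm:
  series:
    - [-0.1, 0, 0, 0, 0, 0]
    - [0, 0, 0, 0, 0, 0]

```text
t: 9.42
tcp_pos: [0.4528, -0.1191, 0.1652]
eef_rot: [-2.268, -2.17, -0.005]
contact_force: [-0.8, 12.0, 5.5]
grip_width: 0.0003
grasp_force: 6.6
```

```bash
python3 -c "
from h import *;rep()
a=capture('scene');b=capture('side')
cv2.imwrite('pics/sd4.png',np.hstack([cv2.resize(i[v:v+75,u:u+75],None,fx=5.3,fy=5.3,interpolation=cv2.INTER_CUBIC) for i,u,v in((a,243,140),(b,227,125))]))"
```

```text
t 9.4167 tip [111.9  -1.4  95.2] F [11.9  1.4  5.5] yaw 1.527 zax [ 0.001  0.004 -1.   ]
```

View pics/sd4.png

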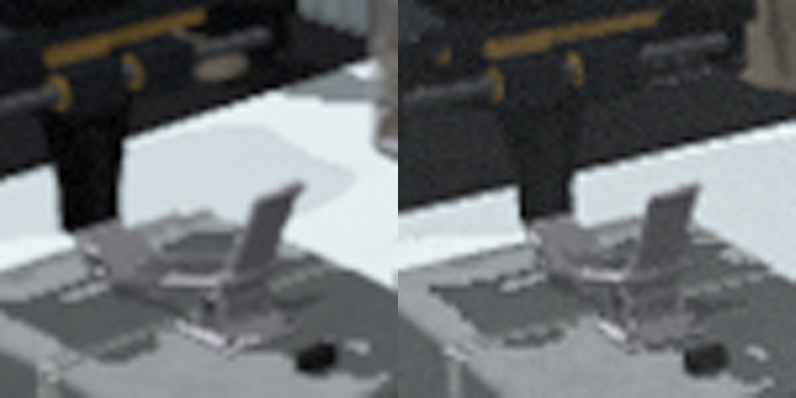

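```bash
python3 -c "
from h import *
for a,b in(((285,188),(278,189)),((275,192),(262,192)),((302,183),(300,186)),):
    print(loc(tri(ray(cam('scene'),243+a[0]/5.3,140+a[1]/5.3),ray(cam('side'),227+b[0]/5.3,125+b[1]/5.3))))"
```

```text
[-23.85127844  -3.44002647 160.10784186]
[-30.51996463   7.16735411 163.38657478]
[-19.95101514 -15.59215784 157.63365991]
```

The lever now leans past upright (end about x -24, slope about 1.96). That puts the bar at x about 64, against the post and under the lip. I'll leave the tab and go to the lever's upper face.

>>> step_arm:
  series:
    - [0.5, 0, 0, 0, 0, 0]
    - [0.6, 0, 0, 0, 0, 0]
    - [0, 0, -3.8, 0, 0, 0]
    - [0, 0, -4.0, 0, 0, 0]
    - [-4.1, 0, 0, 0, 0, 0]
    - [-4.1, 0, 0, 0, 0, 0]
    - [-3.5, 0, 0, 0, 0, 0]
    - [0, 0, 0, 0, 0, 0]

```text
t: 10.18
tcp_pos: [0.4454, -0.2356, 0.2428]
eef_rot: [2.28, 2.158, -0.003]
contact_force: [-0.0, 0.1, -0.4]
grip_width: 0.0006
grasp_force: 0.0
```

```bash
python3 -c "
from h import *;rep()"
```

```text
t 10.1833 tip [-5.300e+00  1.000e-01  1.728e+02] F [ 0.1  0.  -0.4] yaw 1.516 zax [-0.    -0.003 -1.   ]
```

>>> step_arm:
  series:
    - [0, 0, 0.8, 0, 0, 0]
    - [0, 0, 0.9, 0, 0, 0]
    - [-0.3, 0, 0, 0, 0, 0]
    - [-0.3, 0, 0.05, 0, 0, 0]
    - [0, 0, 0, 0, 0, 0]

```text
t: 10.6
tcp_pos: [0.447, -0.2337, 0.225]
eef_rot: [-2.271, -2.17, 0.0]
contact_force: [-0.4, -0.5, 0.1]
grip_width: 0.0005
grasp_force: 0.0
```

>>> step_arm:
  series:
    - [-0.3, 0, 0.1, 0, 0, 0]
    - [-0.3, 0, 0.15, 0, 0, 0]
    - [0, 0, 0, 0, 0, 0]

```text
t: 10.85
tcp_pos: [0.4469, -0.2402, 0.2227]
eef_rot: [2.272, 2.169, 0.0]
contact_force: [-0.1, 0.7, 0.8]
grip_width: 0.0007
grasp_force: 0.4
```

>>> step_arm:
  series:
    - [-0.3, 0, 0.15, 0, 0, 0]
    - [-0.3, 0, 0.2, 0, 0, 0]
    - [0, 0, 0, 0, 0, 0]

```text
t: 11.1
tcp_pos: [0.4467, -0.2461, 0.2192]
eef_rot: [2.272, 2.169, 0.001]
contact_force: [0.6, 2.7, 3.4]
grip_width: 0.0006
grasp_force: 1.9
```

>>> step_arm:
  series:
    - [-0.3, 0, 0.2, 0, 0, 0]
    - [-0.3, 0, 0.2, 0, 0, 0]
    - [-0.3, 0, 0.2, 0, 0, 0]
    - [0, 0, 0, 0, 0, 0]

```text
t: 11.43
tcp_pos: [0.446, -0.2552, 0.2127]
eef_rot: [-2.272, -2.169, -0.001]
contact_force: [1.0, 3.1, 1.3]
grip_width: 0.0003
grasp_force: 1.5
```

>>> step_arm:
  series:
    - [-0.25, 0, 0.25, 0, 0, 0]
    - [-0.25, 0, 0.25, 0, 0, 0]
    - [-0.25, 0, 0.25, 0, 0, 0]
    - [0, 0, 0, 0, 0, 0]

```text
t: 11.77
tcp_pos: [0.4454, -0.2628, 0.2051]
eef_rot: [-2.272, -2.169, 0.001]
contact_force: [1.6, 2.7, 0.7]
grip_width: 0.0007
grasp_force: 1.2
```

>>> step_arm:
  series:
    - [-0.2, 0, 0.3, 0, 0, 0]
    - [-0.2, 0, 0.3, 0, 0, 0]
    - [-0.2, 0, 0.3, 0, 0, 0]
    - [0, 0, 0, 0, 0, 0]

```text
t: 12.1
tcp_pos: [0.4449, -0.2691, 0.196]
eef_rot: [-2.273, -2.169, 0.001]
contact_force: [-0.7, 0.4, 0.9]
grip_width: 0.0005
grasp_force: 0.5
```

```bash
python3 -c "
from h import *;rep()"
```

```text
t 12.1 tip [-38.6  -1.2 126. ] F [0.4 0.7 0.9] yaw 1.524 zax [-0.001 -0.    -1.   ]
```

The force is too low for a hooked loop, so I'll check before going on.

```bash
python3 -c "
from h import *
a=capture('scene');b=capture('side');w=capture('wrist')
for n,i in(('a5',a),('b5',b),('w5',w)):cv2.imwrite(f'pics/{n}.png',i)
f=lambda i,k:cv2.resize(i,None,fx=k,fy=k,interpolation=cv2.INTER_CUBIC)
top=np.hstack([f(i[v:v+75,u:u+75],5.3)[:,:397] for i,u,v in((a,243,145),(b,227,130))])
h,wd=w[:230].shape[:2]
bot=w[20:220,120:517]
wb=cv2.resize(w[0:230,200:440],None,fx=0.85,fy=0.85)
bb=np.zeros((196,794,3),np.uint8);x=cv2.resize(w[0:240],(522,196));bb[:,:522]=x
cv2.imwrite('pics/c5.png',np.vstack([top,bb]))"
```

```text
(no output)
```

View pics/c5.png

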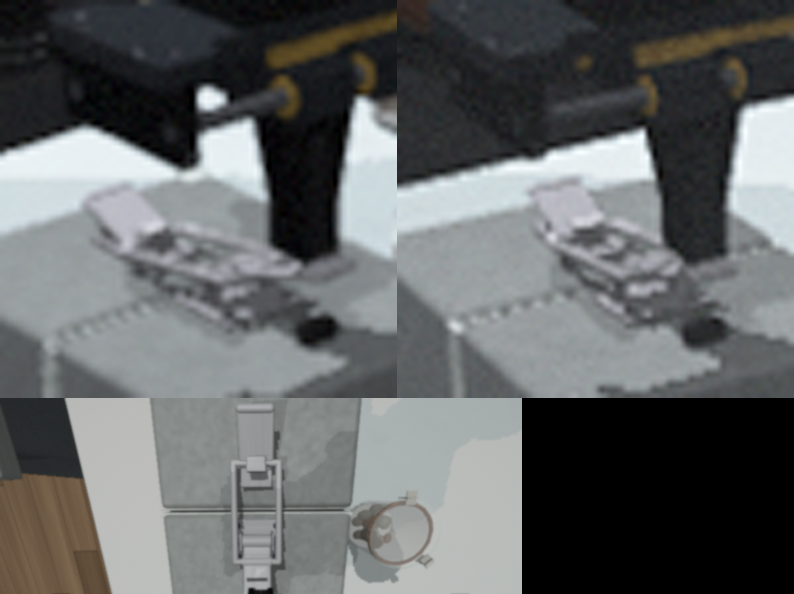

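```bash
python3 -c "
import cv2
g=cv2.cvtColor(cv2.imread('pics/w5.png'),cv2.COLOR_BGR2GRAY)
for u in(225,250,400,415):print(u,g[128:150,u].tolist())
from h import *
c=cam('wrist')
for v in (136,137,138,139,140,141):print(v,loc(onz(c,240,v,.0875)).round(1))
for u,v,z in((315,74,.1),(315,86,.1),(315,80,.0925)):print(loc(onz(c,u,v,z)).round(1))"
```

```text
225 [137, 133, 127, 120, 112, 107, 111, 135, 148, 119, 73, 83, 131, 161, 158, 139, 127, 126, 128, 132, 134, 135]
250 [138, 132, 126, 119, 110, 104, 114, 136, 140, 107, 65, 91, 137, 158, 152, 138, 133, 132, 135, 138, 139, 139]
400 [115, 108, 103, 93, 89, 95, 112, 115, 86, 62, 95, 136, 155, 148, 135, 127, 125, 124, 124, 124, 125, 127]
415 [114, 108, 98, 91, 90, 103, 119, 116, 82, 62, 98, 139, 155, 147, 133, 128, 126, 127, 127, 128, 129, 128]
136 [27.7 52.4 87.5]
137 [27.1 52.4 87.5]
138 [26.4 52.5 87.5]
139 [25.7 52.5 87.5]
140 [25.1 52.6 87.5]
141 [24.4 52.6 87.5]
[ 65.2   1.  100. ]
[ 58.5   1.  100. ]
[62.7  1.1 92.5]
```

The seam gap has dropped to about 2 px (about 1.5 mm), and the lip sits over the bar at about (255,463) in the wrist view. It is hooked and drawing in, so I'll press on.

>>> step_arm:
  series:
    - [-0.2, 0, 0.3, 0, 0, 0]
    - [-0.1, 0, 0.3, 0, 0, 0]
    - [-0.1, 0, 0.3, 0, 0, 0]
    - [0, 0, 0, 0, 0, 0]

```text
t: 12.58
tcp_pos: [0.445, -0.2726, 0.1871]
eef_rot: [-2.272, -2.169, 0.0]
contact_force: [-0.6, 0.1, -0.0]
grip_width: 0.0009
grasp_force: 0.1
```

>>> step_arm:
  series:
    - [-0.1, 0, 0.3, 0, 0, 0]
    - [0, 0, 0.3, 0, 0, 0]
    - [0, 0, 0, 0, 0, 0]

```text
t: 12.83
tcp_pos: [0.4449, -0.2734, 0.1811]
eef_rot: [-2.272, -2.169, 0.001]
contact_force: [-0.6, -0.4, 0.8]
grip_width: 0.0
grasp_force: 0.0
```

>>> step_arm:
  series:
    - [0, 0, 0.2, 0, 0, 0]
    - [0, 0, 0, 0, 0, 0]

```text
t: 13.0
tcp_pos: [0.445, -0.2733, 0.1793]
eef_rot: [-2.272, -2.169, 0.0]
contact_force: [0.2, 0.6, -0.4]
grip_width: 0.0001
grasp_force: 0.0
```

>>> step_arm:
  series:
    - [0, 0, 0.2, 0, 0, 0]
    - [0, 0, 0, 0, 0, 0]

```text
t: 13.17
tcp_pos: [0.4451, -0.2733, 0.1774]
eef_rot: [-2.272, -2.169, 0.0]
contact_force: [-1.0, 1.2, -0.7]
grip_width: 0.0002
grasp_force: 0.0
```

>>> step_arm:
  series:
    - [0, 0, 0.2, 0, 0, 0]
    - [0, 0, 0, 0, 0, 0]

```text
t: 13.33
tcp_pos: [0.4453, -0.2733, 0.1761]
eef_rot: [2.272, 2.169, -0.0]
contact_force: [-2.9, 1.4, 6.5]
grip_width: 0.0005
grasp_force: 3.5
```

>>> step_arm:
  series:
    - [0, 0, 0.15, 0, 0, 0]
    - [0, 0, 0, 0, 0, 0]

```text
t: 13.5
tcp_pos: [0.4454, -0.2734, 0.1753]
eef_rot: [2.272, 2.169, -0.0]
contact_force: [-5.7, 1.9, 13.6]
grip_width: 0.0007
grasp_force: 6.8
```

>>> step_arm:
  series:
    - [0, 0, 0.1, 0, 0, 0]
    - [0, 0, 0, 0, 0, 0]

```text
t: 13.67
tcp_pos: [0.4454, -0.2734, 0.1748]
eef_rot: [2.272, 2.169, -0.0]
contact_force: [-6.7, 2.8, 17.9]
grip_width: 0.0006
grasp_force: 9.0
```

Contact is firm at tip height 105–106 mm. I'll lift, then probe the lever at two places to check that it is flat.

>>> step_arm:
  series:
    - [0, 0, -0.5, 0, 0, 0]
    - [0, 0, -1.0, 0, 0, 0]
    - [1.8, 0, 0, 0, 0, 0]
    - [0, 0, 0.6, 0, 0, 0]
    - [0, 0, 0.4, 0, 0, 0]
    - [0, 0, 0.15, 0, 0, 0]
    - [0, 0, 0, 0, 0, 0]

```text
t: 14.25
tcp_pos: [0.4459, -0.2554, 0.1765]
eef_rot: [-2.271, -2.169, -0.0]
contact_force: [-1.8, 4.1, 5.0]
grip_width: 0.0006
grasp_force: 2.2
```

>>> step_arm:
  series:
    - [0, 0, 0.12, 0, 0, 0]
    - [0, 0, 0, 0, 0, 0]

```text
t: 14.42
tcp_pos: [0.4459, -0.2554, 0.1758]
eef_rot: [-2.272, -2.169, -0.0]
contact_force: [-4.0, 4.2, 8.8]
grip_width: 0.0
grasp_force: 5.0
```

>>> step_arm:
  series:
    - [0, 0, 0.1, 0, 0, 0]
    - [0, 0, 0, 0, 0, 0]

```text
t: 14.58
tcp_pos: [0.446, -0.2554, 0.1753]
eef_rot: [-2.272, -2.169, -0.0]
contact_force: [-4.7, 5.1, 14.8]
grip_width: 0.0006
grasp_force: 7.3
```

```bash
python3 -c "
from h import *;rep()
w=capture('wrist');cv2.imwrite('pics/w6.png',w);cv2.imwrite('pics/a6.png',capture('scene'));cv2.imwrite('pics/b6.png',capture('side'))
g=cv2.cvtColor(w,cv2.COLOR_BGR2GRAY);c=cam('wrist')
print([proj(c,H+ex*x+ey*.05+np.array([0,0,.0885])) for x in(.0,.022,.03)])
u,v=map(int,proj(c,H+ex*.024+ey*.05+np.array([0,0,.0885])))
print(u,v,g[max(v-14,0):v+14,u].tolist())"
```

```text
t 14.5833 tip [-24.9  -1.5 105.3] F [ 4.9  4.9 14.8] yaw 1.524 zax [-0.     0.001 -1.   ]
[(np.float64(238.96189283867312), np.float64(203.38316776242522)), (np.float64(236.4043915216194), np.float64(169.72368649096703)), (np.float64(235.43106680685614), np.float64(156.9136813546392))]
236 166 [140, 134, 128, 119, 112, 107, 113, 141, 157, 139, 98, 101, 139, 166, 169, 148, 132, 128, 131, 133, 135, 137, 139, 139, 140, 140, 140, 141]
```

>>> step_arm:
  series:
    - [0, 0, -0.5, 0, 0, 0]
    - [0, 0, -1.0, 0, 0, 0]
    - [-2.4, 0, 0, 0, 0, 0]
    - [0, 0, 0.6, 0, 0, 0]
    - [0, 0, 0.6, 0, 0, 0]
    - [0, 0, 0.1, 0, 0, 0]
    - [0, 0, 0, 0, 0, 0]

```text
t: 15.32
tcp_pos: [0.4448, -0.2798, 0.1766]
eef_rot: [2.272, 2.169, -0.001]
contact_force: [-0.4, -1.3, 2.5]
grip_width: 0.0011
grasp_force: 1.5
```

>>> step_arm:
  series:
    - [0, 0, 0.15, 0, 0, 0]
    - [0, 0, 0, 0, 0, 0]

```text
t: 15.48
tcp_pos: [0.4449, -0.2797, 0.1758]
eef_rot: [2.272, 2.169, -0.001]
contact_force: [-3.6, -2.9, 9.9]
grip_width: 0.0004
grasp_force: 4.8
```

The height matches at all three places, so the lever is flat. I'll retreat and check the gap with nothing touching.

>>> step_arm:
  series:
    - [0, 0, -0.5, 0, 0, 0]
    - [0, 0, -2.5, 0, 0, 0]
    - [0, 0, -3.5, 0, 0, 0]
    - [0, 0, -3.5, 0, 0, 0]
    - [0, 0, -3.5, 0, 0, 0]
    - [0, 0, 0, 0, 0, 0]
    - [0, 0, 0, 0, 0, 0]
    - [0, 0, 0, 0, 0, 0]

```text
t: 16.15
tcp_pos: [0.4448, -0.2786, 0.3095]
eef_rot: [-2.271, -2.17, -0.0]
contact_force: [-0.4, -0.2, -0.4]
grip_width: 0.0005
grasp_force: 0.0
```

```bash
python3 -c "
from h import *;rep()
w=capture('wrist');g=cv2.cvtColor(w,cv2.COLOR_BGR2GRAY);c=cam('wrist')
o=cv2.cvtColor(cv2.imread('pics/w1.png'),cv2.COLOR_BGR2GRAY);print(o[75:100,265].tolist())
u,v=map(int,proj(c,H+ex*.024+ey*.05+np.array([0,0,.09])));print(u,v,g[max(v-14,0):v+14,u].tolist())"
```

```text
t 16.15 tip [-48.   -1.5 239.5] F [-0.2  0.4 -0.4] yaw 1.525 zax [-0.001  0.001 -1.   ]
[166, 165, 165, 165, 165, 165, 164, 162, 154, 142, 138, 145, 145, 117, 70, 50, 86, 130, 154, 155, 154, 157, 160, 162, 164]
270 124 [153, 152, 152, 153, 151, 148, 139, 127, 119, 123, 128, 109, 99, 139, 164, 156, 143, 143, 147, 149, 150, 151, 151, 150, 150, 149, 149, 146]
```

```bash
python3 -c "
from workcell import *;print(close_job())"
```

```text
the job is handed in; nothing more can be done
None
```

The job is handed in with the case latched: the loop is hooked under the lip, the lever measured flat at three places by touch, and the seam is almost closed with the robot clear of everything (no verdict came back).

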